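# Unclamp a glass mask plate, stow it in its tray and shut the clamp

### The job

Take the glass mask plate out of its holder: lift the hinged clamp bar until it stays up by itself, then draw the plate straight out from under the bar and the retaining strips, without dragging it under the closed bar. Set it down in the white storage tray, flat in its notches and not dropped, and then swing the empty clamp bar fully shut into its catch. Leave the torch, the bottle and the wafer case where they stand.

Things in the scene. Friction and masses are not known exactly. Their poses are not given: they have to be found in the camera images.
- holder: Plate holder fixed to the bench: grey base 200 x 124 mm, top 14 mm above the bench. Origin: centre of the footprint at bench level, z up, x along the plate. The plate slides out to -x (the front, towards the robot within 0.3 rad). It rests on two rails 34 mm high at y = +-17 mm; in front of x = 25 mm its long edges are free, 20 mm above the base. End stop at x = 77 mm, 44 mm high.
- strips (a point): Point on the holder (x = 25, y = 0, z = 46 mm of its frame, same axes): the front end of the two aluminium retaining strips, which run from here 50 mm towards +x, at y = +-25 to +-37.5 mm, tops at z = 46 mm. Their lips overhang the plate's long edges by 3 mm, 2 mm above it, so that the plate can only slide; it is clear once its rear end has passed this point, 50 mm of travel from the end stop.
- plate: Rectangular glass mask plate 150 x 56 x 6 mm (x, y, z), about 0.125 kg, dark brown coating on top with four pale clear windows. Origin: centre of the underside, z up, x along its length. It starts flat in the holder, parallel to it, centre 0 to 12 mm in front of the holder's origin. Can be pinched from above across its 56 mm width within 45 mm of its centre, in front of the strips.
- clamp_bar (a joint): Clamp bar angle, rad: 0 = shut on the plate (down to -0.02 with no plate), growing as the free end lifts, 1.2 = fully up, leaning over the plate, tip 190 mm above the bench. An over-centre spring holds it shut below about 0.6 and throws and holds it up above that; lifting takes about 3 N at the grip end. Shut, it crosses the plate at x = 52 mm of the holder. Its axis is the holder's x direction.
- bar_hinge (a point): Pivot of the clamp bar, fixed on the holder at x = 52, y = 50, z = 55 mm of its frame, same axes. Pivot cheeks 32 mm wide in x, 18 mm long in y, 64 mm high; a spring strut on a 30 mm wide lug reaches 65 mm beyond the pivot towards +y, below 65 mm. The bar's catch fork stands 100 mm from the pivot towards -y (31 mm wide in x, 12 mm long in y, 56 mm high).
- bar_grip (a point): Centre of the black grip end of the clamp bar, 127 mm from the hinge, towards the holder's -y when shut (then 55 mm above the bench, with only the bench below). The bar is 16 mm wide (along the hinge axis) and 12 mm thick and ends 15 mm beyond this point. Axes turn with the bar: x = holder's x, -y = along the bar to its free end, z = out of its upper face.
- tray: White storage tray 200 x 110 mm, fixed, rim 10 mm high, floor 4 mm. Origin: centre of the footprint at bench level, z up, x along its length. Two cross ribs at x = +-62 mm (8 mm thick, tops at z = 30 mm) carry the plate; their ears (y = +-31 to +-40 mm, up to z = 40 mm) leave 3 mm on each side of it, end stops (x = +-80.5 mm, 40 mm high) 5.5 mm at each end. Either way round will do.
- torch: Bystander: red torch standing on its wide head, 54 mm diameter, 215 mm tall; origin at the centre of its foot.
- resist_bottle: Bystander: amber bottle with black cap, 60 mm diameter, 130 mm tall; origin at the centre of its foot.
- wafer_case: Bystander: flat round grey wafer case, 116 mm diameter, 21 mm high; origin at the centre of its underside.
There are look-alikes about, which are no part of the job. Of the things that look like the plate, the smallest one is meant.

How it is judged:
By the outcome, as a careful person would: the job done as asked, in the order asked, and still so for the second after the job is handed in, with the robot touching nothing.
It also fails if it takes over 72 s, if anything falls off the work surface, if the arm or the gripper's body presses on something with over 40 N, if the wrist force passes 120 N, or if a joint passes its speed limit or range.

### The arm

A 7-joint arm with a two-finger parallel gripper is mounted at the origin on the work surface. World frame = base frame: x ahead of the robot, y to its left, z up, the work surface at z = 0. Lengths are in mm, angles in rad, forces in N, time in s.
With the tool pointing down it reaches from about 400 to 850 mm from the base axis. Payload 4.4 kg.
Tool frame: the origin (TCP) lies between the finger pads; the fingertips stand 17 mm ahead of it and the grasp point (between the pads) lies 2 mm behind it; z points along the fingers, x is the direction in which the jaws open and shut, and the axes are right-handed (so a half turn about z gives the same grasp; the last joint's range is limited). The gripper opens to 94 mm and grips with 3 to 60 N. Pads are 16 mm wide; open, the fingers measure 119 mm over their backs; the gripper's body (75 mm by 177 mm) begins 78 mm behind the grasp point.
Start: joints at [-1.387, 0.628, 0.038, 1.517, -0.027, 0.996, -0.02], TCP at [160.661, 629.846, 222.478] pointing down, gripper open.
Joint ranges: [-3.06, 3.06], [-0.37, 2.12], [-1.25, 1.32], [0.18, 2.47], [-1.1, 4.24], [0.23, 1.98], [-2.94, 2.94]. Speed limits (rad/s): [2.57, 2.57, 3.14, 3.14, 3.14, 3.14, 3.14].

### API

Orientations are given as a unit quaternion [w, x, y, z].
In Python, from cell import get_state, capture, camera_model, close_job gives the robot as it stands. The module is installed in compiled form; this text tells all that it offers.
- The arm moves only by the tool drive_tool, never from a script. Its arguments are lists of equal length, an entry for each row: "gripper": the closure, from 0 (fully open) to 1 (shut); "travel": the shift along the tool's x, y, z in units of 40 mm (1.0 is 40 mm), a list of three; "turn": the turn about the tool's z in units of 5 degrees (1.0 is 5 degrees). A call has 1 to 10 rows; each row is the pose to reach, as a shift and turn from the pose commanded when the call began, along the tool's axes at that moment; what a row does not reach only later rows make up. A row lasts 1/12 s, in which the tool goes at most 41.7 mm and 7.16 degrees, less where a joint would pass 70% of its speed; a pose out of reach is approached as far as the arm can. A call with a gripper value outside its range is refused whole. The fingers move at their own pace and stop on an object; the grip force is fixed at half the most. Time passes only in rows, so rows that repeat a pose let the fingers close. It gives the time, the measured TCP pose, the force and the opening at its end, in the units of the state.
- get_state(): the state, without advancing time (a new reading comes with each control period).
- capture(name): name is "scene" or "top" or "wrist"; returns the picture (400x640x3 uint8, blue, green, red); there is no depth.
- camera_model(name): a dict with "vfov" (degrees; the focal length in pixels is half the picture's height over the tangent of half this angle, whatever the lens; pixels are square), "cx", "cy" (the principal point, pixels), "D" ([k1, k2, p1, p2, k3] as OpenCV has them; the pictures are not rectified), "R" (3x3) and "t" (3): a world point X has camera coordinates R X + t. Camera axes: x right, y down, z forward; pixel columns grow to the right and rows downward; lengths in mm; the calibration is good to about 2 mm. A picture is of the moment at which its call begins: read the wrist's pose just before it. camera_model takes no time and is no camera call; for the wrist camera it gives the pose at the moment of the call.
- close_job(): hands the job in, once; it reports no verdict.
The state is a dict: "time_s": time; "joints": joint angles; "joint_vel": joint speeds; "tau": joint torques, N m; "ee_pos": TCP position; "ee_rot": TCP orientation; "wrist_force": force on the tool from outside, world axes, zero at the start; "torque": the same for the moment, N m; "gripper_width": opening from 0.0 (shut) to 1.0 (fully open).
Only numpy, scipy, OpenCV 4.12 (cv2) and the standard library are available. Lean on these libraries where they do the work, as an engineer would, in place of code of your own. Each camera call takes 0.05 s, during which the arm holds its last target. There are 200 camera calls.

## Working session

There is one attempt and no reset: what is moved stays moved. The work goes in short steps, Python scripts to look and compute and a tool call to move; the robot and the scene stay as the last step left them, time stands still between calls to the robot, and variables do not carry over. Pictures are saved under pics/ and viewed, about 8 in all and at most 12, crops included, and the job is handed in when it is done.

Besides the shell and the picture viewer there is one more tool, called after ">>>" as name(argument=value, ...) on one line, values as JSON. drive_tool: Moves the arm, as the interface text tells. Its arguments: {"type":"object","properties":{"gripper":{"type":"array","items":{"type":"number"}},"travel":{"type":"array","items":{"type":"array","items":{"type":"number"}}},"turn":{"type":"array","items":{"type":"number"}}},"required":["gripper","travel","turn"]}

```bash
mkdir -p pics; cat > h.py <<'E'
import numpy as np, cv2
from cell import *
def K(m):
    f=200/np.tan(np.radians(m["vfov"])/2); return np.array([[f,0,m["cx"]],[0,f,m["cy"]],[0,0,1.]])
def ray(m,px):
    u=cv2.undistortPoints(np.array(px,float).reshape(-1,1,2),K(m),np.array(m["D"],float)).reshape(-1,2)
    R=np.array(m["R"]);t=np.array(m["t"])
    return -R.T@t, np.c_[u,np.ones(len(u))]@R
def onz(m,px,z):
    o,d=ray(m,px); return o+d*((z-o[2])/d[:,2])[:,None]
def proj(m,P):
    R=np.array(m["R"]); return cv2.projectPoints(np.array(P,float).reshape(-1,3),cv2.Rodrigues(R)[0],np.array(m["t"],float),K(m),np.array(m["D"],float))[0].reshape(-1,2)
E
python3 - <<'E'
from h import *
for n in ("scene","top"):
    im=capture(n); cv2.imwrite(f"pics/{n}0.png",im); m=camera_model(n)
    print(n,(-np.array(m["R"]).T@np.array(m["t"])).round(),m["vfov"],np.round(m["R"],2).tolist())
a=cv2.imread("pics/top0.png");cv2.imwrite("pics/top0b.png",cv2.resize(a,(800,500)))
a=cv2.imread("pics/scene0.png");cv2.imwrite("pics/scene0b.png",cv2.resize(a,(800,500)))
print(get_state())
E
```

```text
scene [974. 636. 919.] 49.06096889340468 [[-0.82, 0.57, -0.01], [0.43, 0.6, -0.67], [-0.38, -0.55, -0.74]]
top [ 389.    9. 1208.] 53.0388824567556 [[-0.02, -1.0, 0.01], [-0.99, 0.02, -0.13], [0.13, -0.02, -0.99]]
{'time_s': 0.1, 'joints': array([-1.38680761,  0.62922804,  0.03846898,  1.5181694 , -0.02699873,
        0.99630732, -0.01996213]), 'joint_vel': array([ 0.00026587, -0.00159615,  0.00121587, -0.00294656, -0.00083533,
        0.0006029 ,  0.00180938]), 'tau': array([ 3.57340439e-03, -5.50788832e+01,  1.14764940e+00, -1.87115157e+01,
       -5.21593960e-02,  1.92555680e-02,  6.25260236e-05]), 'ee_pos': array([160.53328669, 629.32866673, 221.69462311]), 'ee_rot': array([ 4.99638618e-04,  7.89676487e-01,  6.13522951e-01, -6.20638880e-04]), 'wrist_force': array([ 0.25910018, -0.1907899 , -0.2507951 ]), 'torque': array([ 0.01471142, -0.03168254, -0.00925295]), 'gripper_width': 1.0015385250440434}
```

View pics/top0b.png

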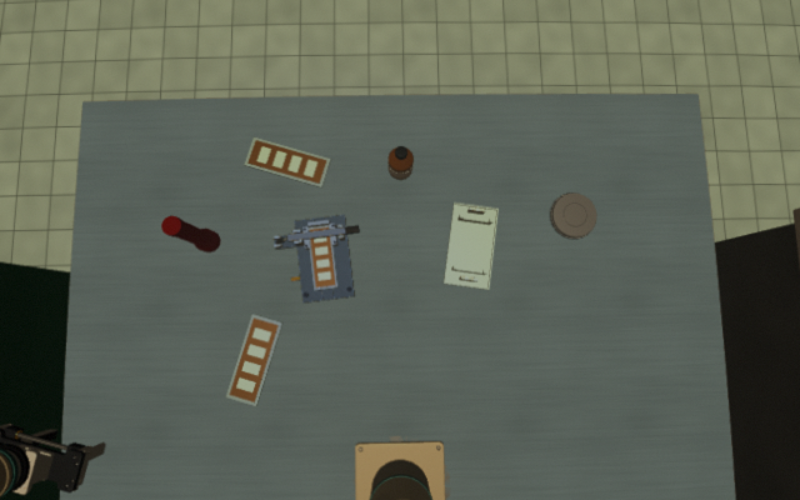

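View pics/scene0b.png

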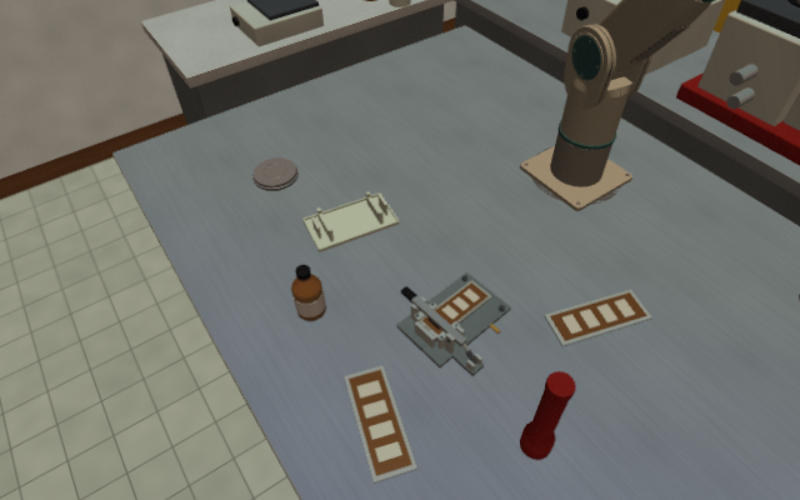

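```bash
python3 - <<'E'
from h import *
im=cv2.imread("pics/top0.png"); m=camera_model("top")
hsv=cv2.cvtColor(im,cv2.COLOR_BGR2HSV)
def rect(mask,z,name):
    c=max(cv2.findContours(mask,cv2.RETR_EXTERNAL,cv2.CHAIN_APPROX_NONE)[0],key=cv2.contourArea)
    P=onz(m,c.reshape(-1,2),z)[:,:2].astype(np.float32)
    r=cv2.minAreaRect(P); print(name,np.round(r[0],1),np.round(r[1],1),round(r[2],2)); return r
roi=np.zeros((400,640),np.uint8); roi[165:245,225:292]=255
br=cv2.inRange(hsv,(3,90,60),(22,255,255))&roi
k=np.ones((7,7),np.uint8)
rect(cv2.morphologyEx(br,cv2.MORPH_CLOSE,k),40,"plate")
print(im[230,280],im[230,300],im[190,375],im[190,345])
roi[:]=0; roi[150:240,345:410]=255
rect(cv2.inRange(im,(110,130,130),(255,255,255))&roi,10,"tray")
# holder: differs from bench
z=cv2.resize(im[160:250,205:305],None,fx=7,fy=6.6,interpolation=cv2.INTER_CUBIC)
z=cv2.resize(im[160:250,205:305],None,fx=6.6,fy=6.6,interpolation=cv2.INTER_CUBIC)
z=cv2.convertScaleAbs(z,alpha=1.6); cv2.imwrite("pics/z1.png",z)
print(onz(m,[(167,193),(320,130),(459,172),(281,184)],[0,0,0,55][0]))
E
```

```text
plate [535.2 173. ] [135.6  44.1] 6.5
[52 45 41] [91 97 88] [145 170 159] [ 95 102  91]
tray [ 559.9 -183.7] [109.5 198.2] 80.95
[[ 582.7314362   455.00627012    0.        ]
 [ 772.86129818  -16.04141225    0.        ]
 [ 632.69602094 -444.53562539    0.        ]
 [ 604.20729037  106.50828435    0.        ]]
```

View pics/z1.png

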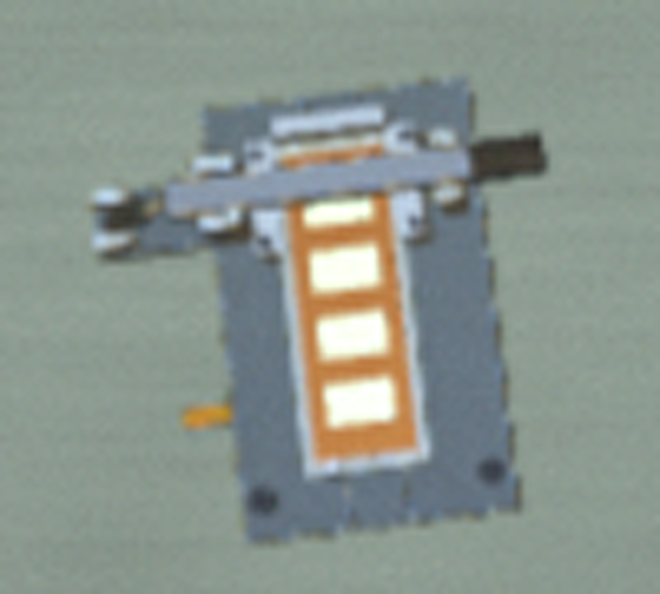

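```bash
cat >> h.py <<'E'
def zoompx(p): return [( 205+(x+.5)/6.6-.5, 160+(y+.5)/6.6-.5) for x,y in p]
E
python3 - <<'E'
from h import *
m=camera_model("top")
P=onz(m,zoompx([(203,108),(466,80),(520,508),(250,542)]),14)[:,:2]
TL,TR,BR,BL=P; c=P.mean(0); ax=((TL+TR)-(BL+BR))/2; ay=((TL+BL)-(TR+BR))/2
print("holder c",c.round(1),np.hypot(*ax),np.hypot(*ay),np.arctan2(ax[1],ax[0]),np.arctan2(-ay[0],ay[1]))
Q=onz(m,zoompx([(308,474),(428,458)]),40)[:,:2]; print("plate front",Q.round(1),Q.mean(0).round(1),np.hypot(*(Q[0]-Q[1])))
y=np.arctan2(ax[1],ax[0]); R=np.array([[np.cos(y),-np.sin(y)],[np.sin(y),np.cos(y)]])
print("plate front in holder",R.T@(Q.mean(0)-c)); 
G=onz(m,zoompx([(472,160),(545,153)]),58)[:,:2]; print("grip",G.round(1),(G-c)@R)
f=lambda x,y_:(c+R@[x,y_]).round(1)
print("grip",f(52,-77),"strips",f(25,0),"hinge",f(52,50))
s=get_state();w,x,yy,z=s["ee_rot"];from scipy.spatial.transform import Rotation as Q
print(Q.from_quat([x,yy,z,w]).as_matrix().round(3))
E
```

```text
holder c [535.6 171.7] 199.01424039041225 121.69272133415957 0.11492060051312705 0.0986305312111987
plate front [[458.7 190.9]
 [464.8 138. ]] [461.8 164.4] 53.291386315207774
plate front in holder [-74.12938478   1.24381937]
grip [[594.7 116.1]
 [597.2  83.9]] [[ 52.33408747 -62.04049358]
 [ 51.18666252 -94.31055992]]
grip [596.1 101.2] strips [560.4 174.6] hinge [581.5 227.3]
[[ 0.247  0.969 -0.   ]
 [ 0.969 -0.247 -0.002]
 [-0.002  0.    -1.   ]]
```

>>> drive_tool(gripper=[0, 0, 0, 0, 0, 0, 0, 0, 0, 0], travel=[[-0.57, 0.79, -0.1], [-1.14, 1.58, -0.2], [-1.71, 2.37, -0.3], [-2.28, 3.16, -0.4], [-2.85, 3.95, -0.5], [-3.42, 4.74, -0.6], [-3.99, 5.53, -0.6], [-4.56, 6.32, -0.6], [-5.13, 7.11, -0.6], [-5.5, 7.6, -0.6]], turn=[0.9, 1.8, 2.7, 3.6, 4.5, 5.4, 6.3, 7.2, 8.1, 9])

```text
time_s: 0.93
ee_pos: [403.4, 337.4, 246.5]
ee_rot: [0.001, 0.965, 0.261, 0.0]
wrist_force: [-0.0, -0.4, -0.3]
gripper_width: 0.999
```

```bash
cat >> h.py <<'E'
from scipy.spatial.transform import Rotation as Ro
def tool():
    s=get_state(); w,x,y,z=s["ee_rot"]; return np.array(s["ee_pos"]),Ro.from_quat([x,y,z,w]).as_matrix(),s
def goto(X,jaw):  # jaw: world angle (deg) of the tool x axis
    p,M,s=tool(); a=np.degrees(np.arctan2(M[1,0],M[0,0]))
    d=(a-jaw+90)%180-90
    print("t",round(s["time_s"],2),"pos",p.round(1),"ang",a.round(2),"j",np.round(s["joints"],2),"F",s["wrist_force"].round(1),"w",round(s["gripper_width"],3))
    print(" travel",((M.T@(np.array(X)-p))/40).round(3),"turn",round(d/5,3))
E
python3 -c "
from h import *
goto([560,150,240],6.3)"
```

```text
t 0.93 pos [403.4 337.4 246.5] ang 30.22 j [-0.95  0.43  0.28  1.84 -0.15  0.89 -0.07] F [-0.  -0.4 -0.3] w 0.999
 travel [1.024 6.019 0.175] turn 4.784
```

>>> drive_tool(gripper=[0, 0, 0, 0, 0, 0, 0, 0, 0, 0], travel=[[0.15, 0.9, 0], [0.3, 1.8, 0.1], [0.45, 2.7, 0.1], [0.6, 3.5, 0.1], [0.75, 4.3, 0.1], [0.9, 5.1, 0.17], [0.98, 5.8, 0.17], [1.02, 6.02, 0.17], [1.02, 6.02, 0.17], [1.02, 6.02, 0.17]], turn=[0.7, 1.4, 2.1, 2.8, 3.5, 4.2, 4.78, 4.78, 4.78, 4.78])

```text
time_s: 1.77
ee_pos: [558.0, 156.2, 239.2]
ee_rot: [-0.0, 0.998, 0.06, -0.001]
wrist_force: [-0.2, 0.1, -0.4]
gripper_width: 0.999
```

```bash
python3 -c "
from h import *
goto([596,101,120],6.3)
m=camera_model('wrist'); im=capture('wrist'); cv2.imwrite('pics/w1.png',im)
import pickle; pickle.dump(m,open('w1.pkl','wb'))
c=np.array([535.6,171.7]);y=.11;R=np.array([[np.cos(y),-np.sin(y)],[np.sin(y),np.cos(y)]])
f=lambda x,yy,z:[*(c+R@[x,yy]),z]
P=[f(52,-77,61),f(52,50,64),f(25,31,46),f(25,-31,46),f(-100,62,14),f(-100,-62,14),f(100,62,14),f(100,-62,14),f(-77,28,40),f(-77,-28,40)]
q=proj(m,P); print(q.round(0).tolist())
for a in q: cv2.drawMarker(im,(int(round(a[0])),int(round(a[1]))),(255,0,255),0,8,1)
cv2.imwrite('pics/w1m.png',cv2.resize(im,(800,500)))
"
```

```text
t 1.77 pos [558.  156.2 239.2] ang 6.85 j [-0.58  0.53  0.4   1.71 -0.25  0.95  0.04] F [-0.2  0.1 -0.4] w 0.999
 travel [0.783 1.486 2.978] turn 0.11
[[350.0, 235.0], [354.0, 107.0], [325.0, 126.0], [324.0, 188.0], [206.0, 93.0], [213.0, 207.0], [396.0, 95.0], [389.0, 208.0], [223.0, 128.0], [226.0, 182.0]]
```

View pics/w1m.png

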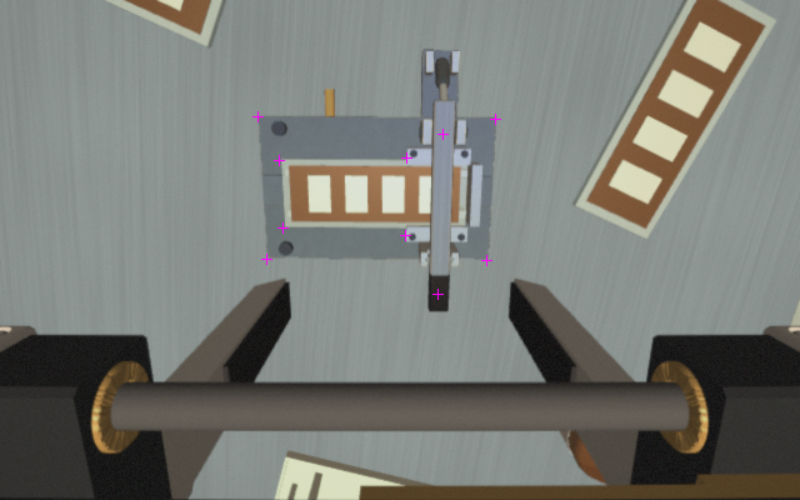

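>>> drive_tool(gripper=[0, 0, 0, 0, 0, 0, 0, 0, 0, 0], travel=[[0.4, 0.75, 0.2], [0.78, 1.45, 0.7], [0.78, 1.45, 1.4], [0.78, 1.45, 2.1], [0.78, 1.45, 2.6], [0.78, 1.45, 3], [0.78, 1.45, 3.2], [0.78, 1.45, 3.2], [0.78, 1.45, 3.2], [0.78, 1.45, 3.2]], turn=[0.06, 0.06, 0.06, 0.06, 0.06, 0.06, 0.06, 0.06, 0.06, 0.06])

```text
time_s: 2.65
ee_pos: [597.3, 102.3, 112.9]
ee_rot: [-0.0, 0.998, 0.057, 0.001]
wrist_force: [-0.0, 0.3, -0.6]
gripper_width: 1.003
```

```bash
python3 -c "
from h import *
goto([596,101,53],6.4)
"
```

```text
t 2.65 pos [597.3 102.3 112.9] ang 6.56 j [-0.42  0.72  0.33  1.75 -0.33  0.72  0.2 ] F [-0.   0.3 -0.6] w 1.003
 travel [-0.038  0.029  1.496] turn 0.032
```

>>> drive_tool(gripper=[0, 0, 0, 0.3, 0.6, 0.9, 1, 1, 1, 1], travel=[[0, 0.03, 0.5], [-0.02, 0.03, 1], [-0.03, 0.03, 1.5], [-0.03, 0.03, 1.5], [-0.03, 0.03, 1.5], [-0.03, 0.03, 1.5], [-0.03, 0.03, 1.5], [-0.03, 0.03, 1.5], [-0.03, 0.03, 1.5], [-0.03, 0.03, 1.5]], turn=[0, 0, 0, 0, 0, 0, 0, 0, 0, 0])

```text
time_s: 3.48
ee_pos: [596.0, 100.2, 52.3]
ee_rot: [-0.0, 0.998, 0.057, 0.0]
wrist_force: [-0.3, 0.1, 0.2]
gripper_width: 0.538
```

```bash
python3 -c "
from h import *
goto([596,101,53],6.4)
import numpy as np
for t in [.15,.3,.45,.6,.75,.9,1.05,1.2]: print(t,(127*(1-np.cos(t))/40).round(2),(127*np.sin(t)/40).round(2))
"
```

```text
t 3.48 pos [596.  100.2  52.3] ang 6.49 j [-0.39  0.81  0.28  1.79 -0.37  0.6   0.23] F [-0.3  0.1  0.2] w 0.538
 travel [ 0.004 -0.021 -0.017] turn 0.018
0.15 0.04 0.47
0.3 0.14 0.94
0.45 0.32 1.38
0.6 0.55 1.79
0.75 0.85 2.16
0.9 1.2 2.49
1.05 1.6 2.75
1.2 2.02 2.96
```

>>> drive_tool(gripper=[1, 1, 1, 1, 1, 1, 1, 1], travel=[[0, 0, 0], [0, 0, 0], [0, 0, 0], [0, 0, 0], [0, 0, 0], [0, 0, 0], [0, 0, 0], [0, 0, 0]], turn=[0, 0, 0, 0, 0, 0, 0, 0])

```text
time_s: 4.15
ee_pos: [596.6, 100.1, 51.7]
ee_rot: [0.0, 0.998, 0.057, 0.001]
wrist_force: [3.8, 0.7, -3.3]
gripper_width: 0.165
```

>>> drive_tool(gripper=[1, 1, 1, 1, 1, 1, 1, 1, 1, 1], travel=[[0, -0.01, -0.24], [0, -0.04, -0.47], [0, -0.08, -0.71], [0, -0.14, -0.94], [0, -0.22, -1.16], [0, -0.32, -1.38], [0, -0.43, -1.59], [0, -0.55, -1.79], [0, -0.69, -1.98], [0, -0.85, -2.16]], turn=[0, 0, 0, 0, 0, 0, 0, 0, 0, 0])

```text
time_s: 4.98
ee_pos: [592.6, 134.0, 139.1]
ee_rot: [0.0, 0.998, 0.057, 0.001]
wrist_force: [4.1, 1.3, -4.4]
gripper_width: 0.167
```

>>> drive_tool(gripper=[1, 1, 1, 1, 1, 1, 1, 0.5, 0.2, 0], travel=[[0, -0.17, -0.17], [0, -0.35, -0.33], [0, -0.55, -0.47], [0, -0.75, -0.59], [0, -0.95, -0.69], [0, -1.12, -0.78], [0, -1.12, -0.78], [0, -1.12, -0.78], [0, -1.12, -0.78], [0, -1.12, -0.78]], turn=[0, 0, 0, 0, 0, 0, 0, 0, 0, 0])

```text
time_s: 5.82
ee_pos: [585.0, 177.8, 168.8]
ee_rot: [0.0, 0.998, 0.056, -0.002]
wrist_force: [-0.3, -0.3, 0.1]
gripper_width: 0.343
```

>>> drive_tool(gripper=[0, 0, 0, 0, 0, 0, 0, 0], travel=[[0, 0, 0], [0, 0, 0], [0, 0, 0], [0, 0, 0], [0, 0, 0], [0, 0, -0.5], [0, 0, -1.2], [0, 0, -1.8]], turn=[0, 0, 0, 0, 0, 0, 0, 0])

```text
time_s: 6.48
ee_pos: [586.5, 178.1, 242.1]
ee_rot: [0.0, 0.998, 0.056, -0.0]
wrist_force: [0.2, 0.3, 0.0]
gripper_width: 0.909
```

```bash
python3 -c "
from h import *
c=np.array([537,172]);y=.11;R=np.array([[np.cos(y),-np.sin(y)],[np.sin(y),np.cos(y)]])
print(c+R@[-22,0])
goto([*(c+R@[-22,0]),220],96.3)
a=capture('scene')[190:320,280:420]; cv2.imwrite('pics/s1.png',cv2.resize(a,None,fx=4.5,fy=4.5))
"
```

```text
[515.13296584 169.58487738]
t 6.48 pos [586.5 178.1 242.1] ang 6.47 j [-0.59  0.58  0.41  1.61 -0.26  1.    0.01] F [0.2 0.3 0. ] w 0.909
 travel [-1.795  0.011  0.553] turn -17.965
```

View pics/s1.png

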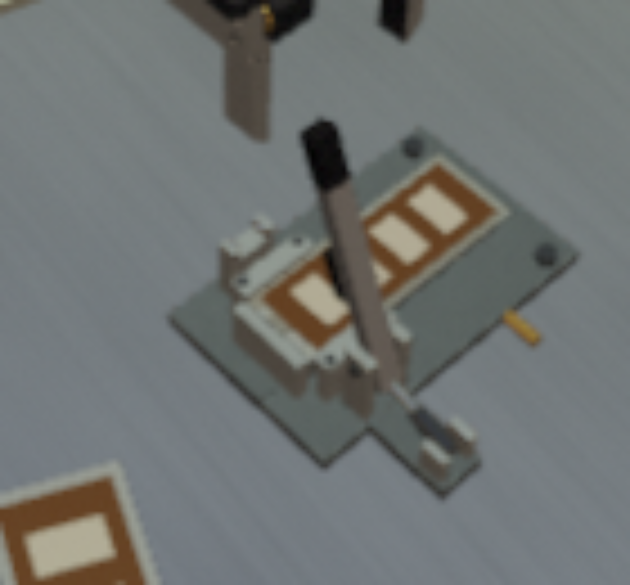

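>>> drive_tool(gripper=[0, 0, 0, 0, 0, 0, 0, 0, 0, 0], travel=[[-0.3, 0, 0], [-0.6, 0, 0], [-0.9, 0, 0], [-1.2, 0, 0], [-1.5, 0, 0], [-1.7, 0, 0], [-1.8, 0, 0], [-1.8, 0, 0], [-1.8, 0, 0], [-1.8, 0, 0]], turn=[-1.3, -2.6, -3.9, -5.2, -6.5, -7.8, -9.1, -10.4, -11.7, -13])

```text
time_s: 7.37
ee_pos: [515.0, 170.1, 241.3]
ee_rot: [-0.0, 0.81, 0.586, 0.0]
wrist_force: [1.0, -0.8, 0.1]
gripper_width: 1.003
```

>>> drive_tool(gripper=[0, 0, 0, 0, 0, 0, 0, 0], travel=[[0, 0, 0.4], [0, 0, 0.8], [0, 0, 1.2], [0, 0, 1.6], [0, 0, 2], [0, 0, 2], [0, 0, 2], [0, 0, 2]], turn=[-1.3, -2.6, -3.9, -4.95, -4.95, -4.95, -4.95, -4.95])

```text
time_s: 8.03
ee_pos: [515.7, 170.3, 162.0]
ee_rot: [0.0, 0.668, 0.744, 0.0]
wrist_force: [0.3, -0.2, -0.6]
gripper_width: 1.001
```

```bash
python3 -c "
from h import *
m=camera_model('wrist'); im=capture('wrist'); cv2.imwrite('pics/w2.png',im)
c=np.array([537,172]);y=.11;R=np.array([[np.cos(y),-np.sin(y)],[np.sin(y),np.cos(y)]])
goto([*(c+R@[-22,0]),36],96.3)
hsv=cv2.cvtColor(im,cv2.COLOR_BGR2HSV)
br=cv2.morphologyEx(cv2.inRange(hsv,(3,90,50),(22,255,255)),cv2.MORPH_CLOSE,np.ones((25,25),np.uint8))
for C in cv2.findContours(br,0,1)[0]:
  if cv2.contourArea(C)>2000:
    r=cv2.minAreaRect(onz(m,C.reshape(-1,2),40)[:,:2].astype(np.float32)); print(cv2.boundingRect(C),np.round(r[0],1),np.round(r[1],1),r[2])
f=lambda x,yy,z:[*(c+R@[x,yy]),z]
q=proj(m,[f(25,31,46),f(25,-31,46),f(-100,62,14),f(-100,-62,14),f(-75,28,40),f(-75,-28,40),f(-22,28,40),f(-22,-28,40)])
for a in q: cv2.drawMarker(im,(int(round(a[0])),int(round(a[1]))),(255,0,255),0,8,1)
cv2.imwrite('pics/w2m.png',cv2.resize(im,(800,500)))
"
```

```text
t 8.08 pos [515.9 170.4 162.2] ang 96.22 j [-0.36  0.55 -0.02  1.88  0.01  0.7   1.29] F [ 1.  -0.4 -0.2] w 1.0
 travel [-0.021 -0.026  3.156] turn -0.016
(288, 289, 352, 111) [648.6 327.9] [119.8 344.5] 5.795339584350586
(292, 132, 57, 158) [536.  173.3] [137.7  45.6] 6.464532852172852
(474, 0, 99, 67) [368.  303.2] [59.1 50.5] 73.00656127929688
```

View pics/w2m.png

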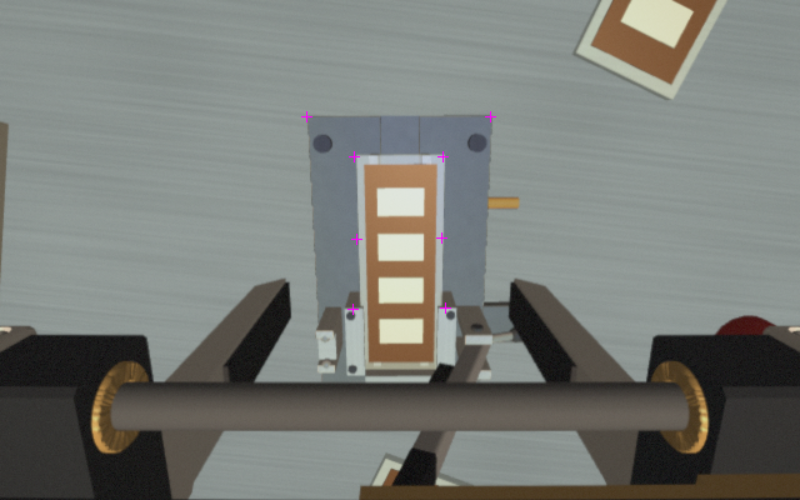

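>>> drive_tool(gripper=[0, 0, 0, 0, 0, 0, 0, 0.3, 0.6, 0.9], travel=[[0, -0.02, 0.6], [0, -0.02, 1.3], [0, -0.02, 2], [0, -0.02, 2.5], [0, -0.02, 2.9], [0, -0.02, 3.1], [0, -0.02, 3.15], [0, -0.02, 3.15], [0, -0.02, 3.15], [0, -0.02, 3.15]], turn=[-0.03, -0.03, -0.03, -0.03, -0.03, -0.03, -0.03, -0.03, -0.03, -0.03])

```text
time_s: 8.92
ee_pos: [515.3, 170.4, 36.5]
ee_rot: [0.001, 0.667, 0.745, 0.001]
wrist_force: [0.6, 0.5, 0.4]
gripper_width: 0.822
```

>>> drive_tool(gripper=[1, 1, 1, 1, 1, 1, 1], travel=[[0, 0, 0], [0, 0, 0], [0, 0, 0], [0, 0, 0], [0, 0, 0], [0, 0, 0], [0, 0, 0]], turn=[0, 0, 0, 0, 0, 0, 0])

```text
time_s: 9.5
ee_pos: [514.6, 170.3, 35.7]
ee_rot: [0.0, 0.667, 0.745, 0.0]
wrist_force: [-0.0, 0.4, 4.6]
gripper_width: 0.589
```

```bash
python3 -c "
from h import *
goto([515.4,170.4,36],96.4)"
```

```text
t 9.5 pos [514.6 170.3  35.7] ang 96.39 j [-0.36  0.76 -0.02  1.96  0.02  0.42  1.29] F [-0.   0.4  4.6] w 0.589
 travel [ 0.001  0.02  -0.008] turn -0.002
```

>>> drive_tool(gripper=[1, 1, 1, 1, 1, 1, 1, 1, 1, 1], travel=[[0, -0.1, 0], [0, -0.25, 0], [0, -0.4, 0], [0, -0.55, 0], [0, -0.7, 0], [0, -0.85, 0], [0, -1, 0], [0, -1.15, 0], [0, -1.3, 0], [0, -1.45, 0]], turn=[0, 0, 0, 0, 0, 0, 0, 0, 0, 0])

```text
time_s: 10.33
ee_pos: [457.0, 163.8, 35.6]
ee_rot: [0.0, 0.667, 0.745, 0.001]
wrist_force: [4.7, 0.1, 4.1]
gripper_width: 0.588
```

>>> drive_tool(gripper=[1, 1, 1, 1, 1, 1, 1, 1, 1, 1], travel=[[0, -0.15, 0], [0, -0.3, 0], [0, -0.4, 0], [0, -0.4, 0], [0, -0.4, -0.3], [0, -0.4, -0.7], [0, -0.4, -1.1], [0, -0.4, -1.5], [0, -0.4, -2], [0, -0.4, -2]], turn=[0, 0, 0, 0, 0, 0, 0, 0, 0, 0])

```text
time_s: 11.17
ee_pos: [439.5, 161.5, 116.6]
ee_rot: [-0.0, 0.667, 0.745, -0.001]
wrist_force: [-0.2, 0.0, -1.5]
gripper_width: 0.59
```

```bash
python3 -c "
from h import *
goto([560,-184,150],81)
m=camera_model('wrist');im=capture('wrist')
hsv=cv2.cvtColor(im,cv2.COLOR_BGR2HSV)
br=cv2.morphologyEx(cv2.inRange(hsv,(3,90,50),(22,255,255)),cv2.MORPH_CLOSE,np.ones((25,25),np.uint8))
for C in cv2.findContours(br,0,1)[0]:
  if cv2.contourArea(C)>2000: print(cv2.boundingRect(C))
a=np.hstack([cv2.resize(im,(480,300)),cv2.resize(capture('scene')[150:350,240:504],(396,300))]);cv2.imwrite('pics/w3.png',cv2.resize(a,(800,274)))
"
```

```text
t 11.17 pos [439.5 161.5 116.6] ang 96.4 j [-0.4   0.55 -0.01  2.11  0.01  0.48  1.26] F [-0.2  0.  -1.5] w 0.59
 travel [-8.921  2.03  -0.835] turn 3.08
(182, 289, 413, 111)
(268, 157, 103, 150)
(489, 0, 151, 167)
```

View pics/w3.png

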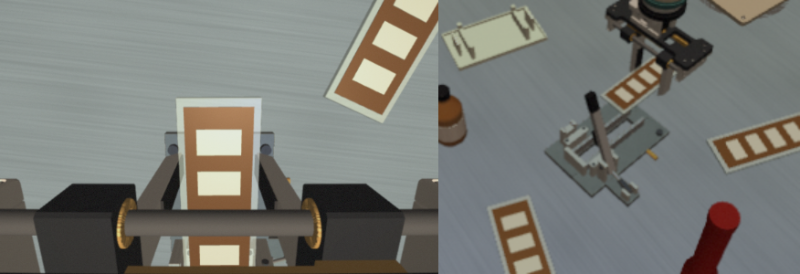

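>>> drive_tool(gripper=[1, 1, 1, 1, 1, 1, 1, 1, 1, 1], travel=[[0, 0, -0.4], [-0.2, 0, -1], [-0.6, 0, -1.6], [-1.2, 0.2, -2.2], [-2, 0.5, -2.5], [-2.8, 0.8, -2.5], [-3.6, 1.1, -2.5], [-4.4, 1.5, -2.5], [-5, 1.8, -2.5], [-5.4, 2, -2.5]], turn=[0, 0, 0.3, 0.6, 1, 1.4, 1.8, 2.3, 2.7, 3.08])

```text
time_s: 12.1
ee_pos: [543.6, -47.3, 212.9]
ee_rot: [-0.001, 0.762, 0.647, -0.002]
wrist_force: [-0.6, 0.0, -2.0]
gripper_width: 0.589
```

```bash
python3 -c "
from h import *
goto([650,-198,216],81)"
```

```text
t 12.1 pos [543.6 -47.3 212.9] ang 80.69 j [-0.02  0.49  0.08  1.82 -0.05  0.84  1.49] F [-0.6  0.  -2. ] w 0.589
 travel [-3.287  3.233 -0.085] turn -0.061
```

>>> drive_tool(gripper=[1, 1, 1, 1, 1, 1, 1, 1, 1, 1], travel=[[-0.3, 0.3, 0], [-0.8, 0.8, 0], [-1.3, 1.3, 0], [-1.8, 1.8, 0], [-2.3, 2.3, 0], [-2.8, 2.7, 0], [-3.1, 3, 0], [-3.29, 3.2, 0], [-3.29, 3.23, 0], [-3.29, 3.23, 0]], turn=[0, 0, 0, 0, 0, 0, 0, 0, 0, 0])

```text
time_s: 12.93
ee_pos: [649.9, -193.7, 212.4]
ee_rot: [-0.002, 0.761, 0.649, -0.001]
wrist_force: [-0.2, 0.0, -1.2]
gripper_width: 0.588
```

```bash
python3 -c "
from h import *
m=camera_model('wrist');im=capture('wrist');goto([538.7,-180.6,120],81)
cv2.imwrite('pics/w4.png',im)
import pickle;pickle.dump(m,open('w4.pkl','wb'))
c=np.array([560,-184.]);y=np.radians(-9.05);R=np.array([[np.cos(y),-np.sin(y)],[np.sin(y),np.cos(y)]])
f=lambda x,yy,z:[*(c+R@[x,yy]),z]
P=[f(sx*100,sy*55,10) for sx in(-1,1) for sy in (-1,1)]+[f(sx*58,sy*35.5,40) for sx in(-1,1) for sy in (-1,1)]+[f(-80.5,0,40),f(80.5,0,40)]
o=im.copy()
for a in proj(m,P): print(a.round(1));cv2.drawMarker(o,(int(round(a[0])),int(round(a[1]))),(255,0,255),0,6,1)
cv2.imwrite('pics/w4m.png',cv2.resize(o,(800,500)))
"
```

```text
t 12.98 pos [ 649.9 -192.8  213. ] ang 81.01 j [ 0.2   0.68  0.08  1.44 -0.06  1.03  1.71] F [-0.4  0.4 -1.4] w 0.586
 travel [-0.137 -2.782  2.338] turn 0.003
[254.4 -29.6]
[374.  -29.5]
[262.5 183. ]
[367.2 183. ]
[272.9  11.7]
[355.   11.7]
[276.6 146.1]
[352.1 146.1]
[313.9 -17. ]
[314.4 169.7]
```

View pics/w4m.png

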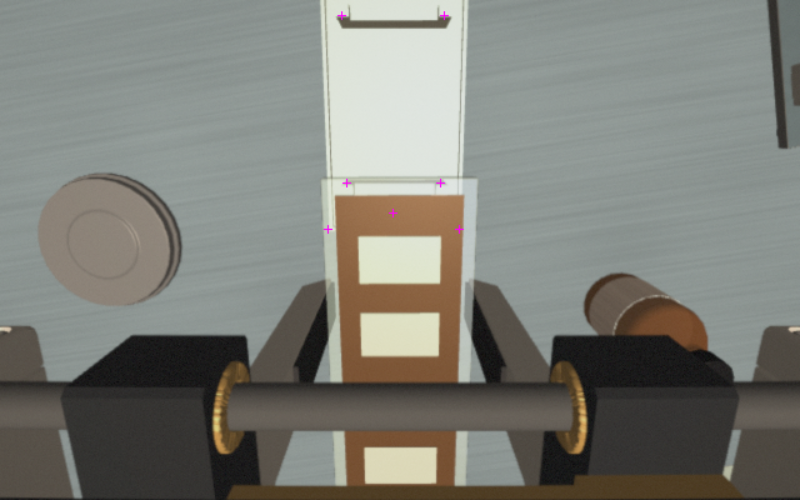

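>>> drive_tool(gripper=[1, 1, 1, 1, 1, 1, 1, 1, 1, 1], travel=[[-0.1, -0.3, 0], [-0.12, -0.8, 0], [-0.12, -1.3, 0.2], [-0.12, -1.8, 0.6], [-0.12, -2.3, 1], [-0.12, -2.6, 1.5], [-0.12, -2.78, 2], [-0.12, -2.78, 2.3], [-0.12, -2.78, 2.5], [-0.12, -2.78, 2.5]], turn=[0, 0, 0, 0, 0, 0, 0, 0, 0, 0])

```text
time_s: 13.82
ee_pos: [539.3, -179.8, 113.7]
ee_rot: [-0.002, 0.76, 0.65, -0.001]
wrist_force: [-0.4, -0.6, -1.4]
gripper_width: 0.592
```

```bash
python3 -c "
from h import *
m=camera_model('wrist');im=capture('wrist');goto([538.7,-180.0,36],81)
p,M,s=tool()
c=np.array([560,-183.4]);y=np.radians(-9.05);R=np.array([[np.cos(y),-np.sin(y)],[np.sin(y),np.cos(y)]])
f=lambda x,yy,z:[*(c+R@[x,yy]),z]
P=[f(-100,-55,10),f(-100,55,10)]+[f(-58,sy*31,40) for sy in(-1,1)]+[f(-78,0,40)]
g=lambda x,yy:p+M@[yy,x,-4-0.0]  # plate top: 3mm above grasp point(2 behind TCP)
Pp=[g(21.6-75,-28),g(21.6-75,28)]
o=im.copy()
for a in proj(m,P): print(a.round(1));cv2.drawMarker(o,(int(round(a[0])),int(round(a[1]))),(255,0,255),0,6,1)
for a in proj(m,Pp): print(a.round(1));cv2.drawMarker(o,(int(round(a[0])),int(round(a[1]))),(255,0,0),0,6,1)
cv2.imwrite('pics/w5m.png',cv2.resize(o[:320,160:480],(800,800))[:600])
"
```

```text
t 13.87 pos [ 540.3 -180.3  114.7] ang 81.06 j [ 0.23  0.66  0.06  1.85 -0.06  0.64  1.75] F [-0.1 -0.8 -1.7] w 0.59
 travel [ 0.    -0.038  1.969] turn 0.011
[242.8  91.4]
[395.2  91.8]
[272.5 155.1]
[365.3 155.3]
[319.  124.8]
[255.4 145.5]
[381.8 145.5]
```

View pics/w5m.png

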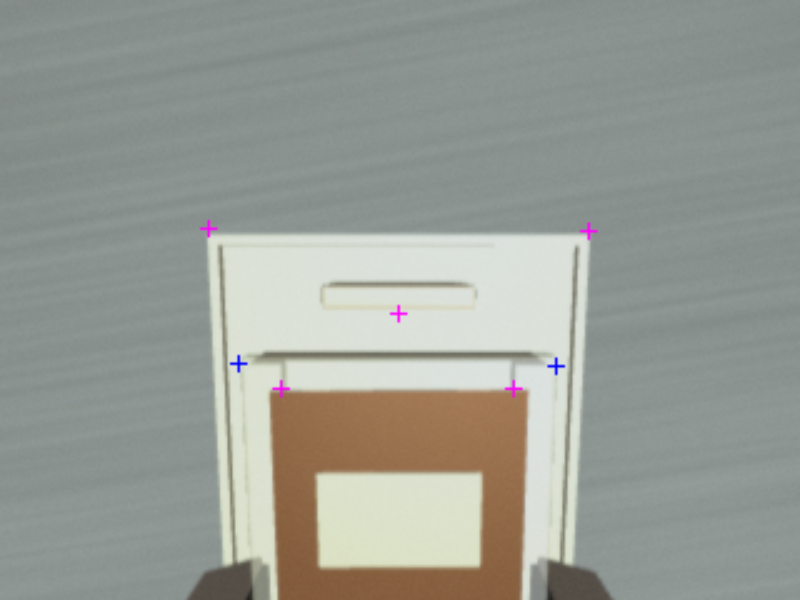

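>>> drive_tool(gripper=[1, 1, 1, 1, 1, 1, 1, 1, 1, 1], travel=[[0, 0.03, 0.2], [0, 0.03, 0.5], [0, 0.03, 0.8], [0, 0.03, 1.1], [0, 0.03, 1.4], [0, 0.03, 1.6], [0, 0.03, 1.7], [0, 0.03, 1.75], [0, 0.03, 1.75], [0, 0.03, 1.75]], turn=[0, 0, 0, 0, 0, 0, 0, 0, 0, 0])

```text
time_s: 14.7
ee_pos: [542.3, -181.7, 45.5]
ee_rot: [0.0, 0.76, 0.649, 0.0]
wrist_force: [0.4, -0.3, -1.1]
gripper_width: 0.594
```

```bash
python3 -c "
from h import *
m=camera_model('wrist');im=capture('wrist');goto([541.5,-180.0,33],81)
sc=capture('scene')
a=cv2.resize(im[:320,160:480],(600,600)); b=cv2.resize(sc[145:205,230:330],(500,300)); 
o=np.zeros((600,800,3),np.uint8); o[:300,:500]=a[150:450,50:550]; o[300:,:500]=b
cv2.imwrite('pics/w6.png',o[:,:500])
"
```

```text
t 14.75 pos [ 542.3 -181.8   45.7] ang 80.98 j [ 0.24  0.77  0.05  1.88 -0.07  0.5   1.75] F [ 1.2  0.1 -1.1] w 0.589
 travel [ 0.041 -0.028  0.318] turn -0.004
```

View pics/w6.png

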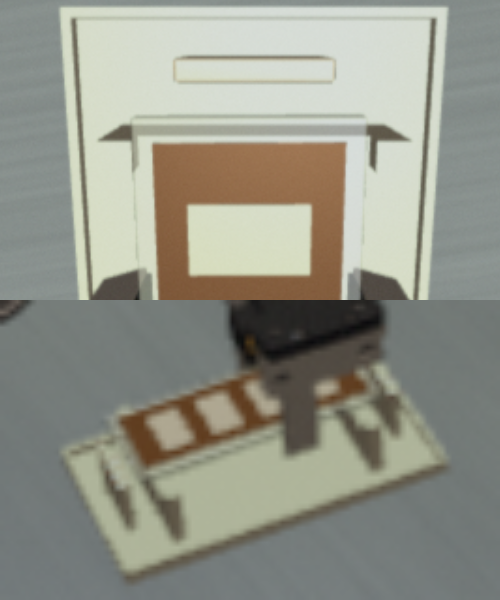

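```bash
python3 -c "
from h import *
m=camera_model('wrist');p,M,s=tool()
print('cam',(-np.array(m['R']).T@np.array(m['t'])).round(0))
c=np.array([560,-183.4]);y=np.radians(-9.05);R=np.array([[np.cos(y),-np.sin(y)],[np.sin(y),np.cos(y)]])
f=lambda x,yy,z:[*(c+R@[x,yy]),z]
P={'edgeL':f(-100,-55,10),'edgeR':f(-100,55,10),'stop40in':f(-80.5,0,40),'stop4in':f(-80.5,0,4),'stop40out':f(-85,0,40),'ear40L-66':f(-66,-40,40),'ear40L-58':f(-58,-40,40),'ear30in':f(-66,-31,40)}
g=lambda x,yy,zz:p+M@[yy,x,zz]
for t in(-4.3,1.7): P['plate%g'%t]=g(21.6-75,0,t)
P['brown']=g(21.6-68.5,0,-4.3)
for k,v in P.items():
  a=proj(m,[v])[0]; print(k,((a-[160,0])*600/320-[50,150]).round(0))
"
```

```text
cam [ 472. -171.  209.]
edgeL [60.  1.]
edgeR [446.   1.]
stop40in [254.  75.]
stop4in [253.  70.]
stop40out [254.  57.]
ear40L-66 [ 96. 134.]
ear40L-58 [ 97. 165.]
ear30in [131. 134.]
plate-4.3 [249. 118.]
plate1.7 [249. 115.]
brown [249. 145.]
```

>>> drive_tool(gripper=[1, 1, 1, 1, 1, 1, 1, 1], travel=[[0.03, -0.03, 0], [0.03, -0.03, 0.08], [0.03, -0.03, 0.16], [0.03, -0.03, 0.23], [0.03, -0.03, 0.28], [0.03, -0.03, 0.32], [0.03, -0.03, 0.34], [0.03, -0.03, 0.34]], turn=[0, 0, 0, 0, 0, 0, 0, 0])

```text
time_s: 15.47
ee_pos: [540.7, -180.2, 31.7]
ee_rot: [-0.0, 0.761, 0.649, -0.0]
wrist_force: [-0.6, 0.5, 0.8]
gripper_width: 0.592
```

>>> drive_tool(gripper=[1, 1, 1, 1], travel=[[0, 0, 0.01], [0, 0, 0.02], [0, 0, 0.02], [0, 0, 0.02]], turn=[0, 0, 0, 0])

```text
time_s: 15.8
ee_pos: [540.8, -180.2, 31.7]
ee_rot: [-0.0, 0.761, 0.649, 0.0]
wrist_force: [-2.4, 0.3, 6.9]
gripper_width: 0.593
```

>>> drive_tool(gripper=[0.2, 0.2, 0.2, 0.2, 0.2, 0.2, 0.2, 0.2, 0.2, 0.2], travel=[[0, 0, 0], [0, 0, 0], [0, 0, 0], [0, 0, 0], [0, 0, 0], [0, 0, -0.3], [0, 0, -0.8], [0, 0, -1.5], [0, 0, -2.2], [0, 0, -3]], turn=[0, 0, 0, 0, 0, 0, 0, 0, 0, 0])

```text
time_s: 16.63
ee_pos: [540.2, -180.0, 152.2]
ee_rot: [-0.001, 0.76, 0.649, -0.0]
wrist_force: [0.9, -0.7, -0.0]
gripper_width: 0.799
```

```bash
python3 -c "
from h import *
im=capture('wrist');goto([586,178,230],6.4)
sc=capture('scene')
o=np.vstack([cv2.resize(im[60:320,160:480],(480,300))[:, :480],cv2.resize(sc[145:205,230:326],(480,300))])
cv2.imwrite('pics/w7.png',o)
"
```

```text
t 16.68 pos [ 544.2 -181.4  158.7] ang 80.97 j [ 0.23  0.59  0.07  1.81 -0.06  0.73  1.74] F [ 2.2 -0.1  3.5] w 0.799
 travel [ 9.036 -0.361 -1.798] turn 14.914
```

View pics/w7.png

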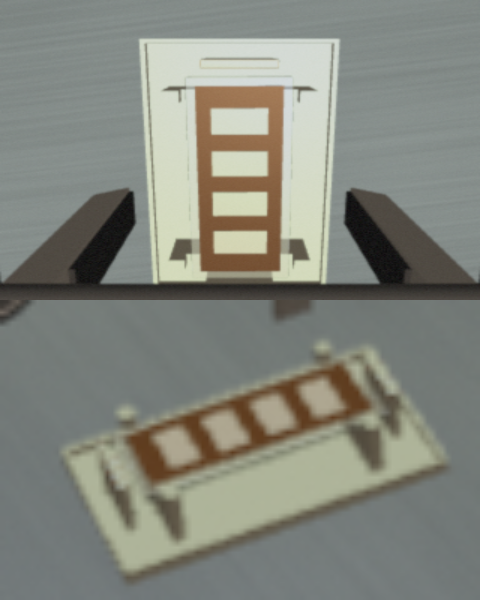

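>>> drive_tool(gripper=[0, 0, 0, 0, 0, 0, 0, 0, 0, 0], travel=[[0, 0, -0.8], [0.5, 0, -1.6], [1.4, 0, -2.1], [2.3, -0.1, -2.1], [3.2, -0.1, -2.1], [4.1, -0.2, -2.1], [5, -0.2, -2.1], [5.9, -0.3, -2.1], [6.8, -0.3, -2.1], [7.5, -0.36, -2.1]], turn=[0, 0.5, 1.8, 3.1, 4.4, 5.7, 7, 8.3, 9.6, 11])

```text
time_s: 17.57
ee_pos: [573.5, 122.0, 234.9]
ee_rot: [-0.001, 0.975, 0.223, 0.0]
wrist_force: [0.2, -0.1, 0.1]
gripper_width: 0.998
```

```bash
python3 -c "
from h import *
goto([585.5,178,240],6.4)"
```

```text
t 17.57 pos [573.5 122.  234.9] ang 25.81 j [-0.47  0.54  0.34  1.69 -0.21  0.94  0.4 ] F [ 0.2 -0.1  0.1] w 0.998
 travel [ 0.88  -1.13  -0.127] turn 3.882
```

>>> drive_tool(gripper=[0, 0, 0, 0, 0, 0, 0, 0, 0, 0], travel=[[0.2, -0.3, -0.1], [0.5, -0.7, -0.1], [0.88, -1.13, -0.1], [0.88, -1.13, -0.1], [0.88, -1.13, -0.1], [0.88, -1.13, -0.1], [0.88, -1.13, -0.1], [0.88, -1.13, -0.1], [0.88, -1.13, -0.1], [0.88, -1.13, -0.1]], turn=[1, 2, 3, 3.88, 3.88, 3.88, 3.88, 3.88, 3.88, 3.88])

```text
time_s: 18.4
ee_pos: [585.6, 173.7, 239.0]
ee_rot: [-0.0, 0.998, 0.057, 0.0]
wrist_force: [0.0, 0.1, -1.0]
gripper_width: 1.0
```

```bash
python3 -c "
from h import *
goto([585.5,178,169],6.4)"
```

```text
t 18.4 pos [585.6 173.7 239. ] ang 6.55 j [-0.6   0.59  0.43  1.62 -0.28  1.    0.04] F [ 0.   0.1 -1. ] w 1.0
 travel [ 0.01  -0.108  1.751] turn 0.031
```

Descend and close.

>>> drive_tool(gripper=[0, 0, 0, 0, 0.5, 1, 1, 1, 1, 1], travel=[[0, -0.1, 0.4], [0, -0.1, 0.9], [0, -0.1, 1.4], [0, -0.1, 1.75], [0, -0.1, 1.75], [0, -0.1, 1.75], [0, -0.1, 1.75], [0, -0.1, 1.75], [0, -0.1, 1.75], [0, -0.1, 1.75]], turn=[0, 0, 0, 0, 0, 0, 0, 0, 0, 0])

```text
time_s: 19.23
ee_pos: [585.6, 178.5, 169.7]
ee_rot: [-0.0, 0.998, 0.057, 0.001]
wrist_force: [-0.1, 0.5, -0.1]
gripper_width: 0.609
```

>>> drive_tool(gripper=[1, 1, 1, 1, 1, 1, 1, 1], travel=[[0, 0, 0], [0, 0, 0], [0, 0, 0], [0, 0, 0], [0, 0, 0], [0, 0, 0], [0, 0, 0], [0, 0, 0]], turn=[0, 0, 0, 0, 0, 0, 0, 0])

```text
time_s: 19.9
ee_pos: [587.5, 178.6, 169.0]
ee_rot: [-0.0, 0.998, 0.057, 0.002]
wrist_force: [5.9, 0.5, -4.5]
gripper_width: 0.171
```

>>> drive_tool(gripper=[1, 1, 1, 1, 1, 1, 1, 1, 1, 1], travel=[[0.02, 0.24, 0.11], [0.02, 0.5, 0.27], [0.02, 0.77, 0.45], [0.02, 1.01, 0.66], [0.02, 1.22, 0.9], [0.02, 1.42, 1.15], [0.02, 1.54, 1.35], [0.02, 1.65, 1.56], [0.02, 1.74, 1.77], [0.02, 1.83, 2]], turn=[0, 0, 0, 0, 0, 0, 0, 0, 0, 0])

```text
time_s: 20.73
ee_pos: [596.4, 101.9, 89.7]
ee_rot: [0.002, 0.998, 0.056, 0.002]
wrist_force: [1.0, -6.1, 3.7]
gripper_width: 0.167
```

```bash
python3 -c "
from h import *
goto([597,101,52],6.4)"
```

```text
t 20.73 pos [596.4 101.9  89.7] ang 6.44 j [-0.42  0.76  0.33  1.77 -0.36  0.67  0.22] F [ 1.  -6.1  3.7] w 0.167
 travel [0.009 0.019 0.941] turn 0.009
```

>>> drive_tool(gripper=[1, 1, 1, 1, 1, 1, 1, 1, 1], travel=[[0, 0, 0.15], [0, 0.02, 0.3], [0, 0.03, 0.45], [0, 0.04, 0.6], [0, 0.04, 0.75], [0, 0.04, 0.88], [0, 0.04, 0.96], [0, 0.04, 1], [0, 0.04, 1]], turn=[0, 0, 0, 0, 0, 0, 0, 0, 0])

```text
time_s: 21.48
ee_pos: [597.0, 97.0, 49.0]
ee_rot: [0.004, 0.998, 0.055, 0.002]
wrist_force: [2.8, -11.7, 0.9]
gripper_width: 0.163
```

>>> drive_tool(gripper=[0, 0, 0, 0, 0, 0, 0, 0, 0, 0], travel=[[0, 0, 0], [0, 0, 0], [0, 0, 0], [0, 0, 0], [0, 0, 0], [0, 0, 0], [0, 0, -0.4], [0, 0, -0.9], [0, 0, -1.4], [0, 0, -1.6]], turn=[0, 0, 0, 0, 0, 0, 0, 0, 0, 0])

```text
time_s: 22.32
ee_pos: [595.8, 104.4, 115.2]
ee_rot: [-0.0, 0.998, 0.058, 0.002]
wrist_force: [0.1, 0.0, 0.6]
gripper_width: 0.842
```

>>> drive_tool(gripper=[1, 1, 1, 1, 1, 1, 1, 1, 1, 1], travel=[[0, 0, 0], [0, 0, 0], [0, 0, 0], [0, 0, 0], [0, 0, 0], [0, 0, 0], [0, 0, 0], [0, 0, 0], [0, 0, 0], [0, 0, 0]], turn=[0, 0, 0, 0, 0, 0, 0, 0, 0, 0])

```text
time_s: 23.15
ee_pos: [594.5, 104.1, 112.8]
ee_rot: [0.0, 0.998, 0.057, -0.0]
wrist_force: [-1.0, 0.3, -0.1]
gripper_width: 0.206
```

```bash
python3 -c "
from h import *
goto([596,101,78],6.4)"
```

```text
t 23.15 pos [594.5 104.1 112.8] ang 6.58 j [-0.43  0.72  0.35  1.76 -0.35  0.72  0.21] F [-1.   0.3 -0.1] w 0.206
 travel [0.03  0.081 0.87 ] turn 0.037
```

>>> drive_tool(gripper=[1, 1, 1, 1, 1, 1, 1, 1, 1, 1], travel=[[0.03, 0.08, 0], [0.03, 0.08, 0], [0.03, 0.08, 0], [0.03, 0.08, 0.2], [0.03, 0.08, 0.4], [0.03, 0.08, 0.6], [0.03, 0.08, 0.75], [0.03, 0.08, 0.87], [0.03, 0.08, 0.92], [0.03, 0.08, 0.94]], turn=[0, 0, 0, 0, 0, 0, 0, 0, 0, 0])

```text
time_s: 23.98
ee_pos: [595.5, 101.1, 75.5]
ee_rot: [-0.0, 0.998, 0.057, -0.001]
wrist_force: [-2.6, 0.2, 9.9]
gripper_width: 0.002
```

>>> drive_tool(gripper=[1, 1, 1, 1], travel=[[0, 0, 0.01], [0, 0, 0.03], [0, 0, 0.03], [0, 0, 0.03]], turn=[0, 0, 0, 0])

```text
time_s: 24.32
ee_pos: [595.5, 101.0, 75.4]
ee_rot: [-0.0, 0.998, 0.057, -0.0]
wrist_force: [-3.9, -0.5, 12.6]
gripper_width: 0.009
```

>>> drive_tool(gripper=[1, 1, 1, 1, 1, 1, 1, 1, 1, 1], travel=[[0, 0, -0.3], [0, 0, -0.8], [0, 0, -1.4], [0, 0, -2], [0, 0, -2.7], [0, 0.5, -3.4], [0, 0.9, -4], [0, 0.9, -4], [0, 0.9, -4], [0, 0.9, -4]], turn=[0, 0, 0, 0, 0, 0, 0, 0, 0, 0])

```text
time_s: 25.15
ee_pos: [599.6, 66.2, 233.5]
ee_rot: [-0.0, 0.998, 0.058, -0.001]
wrist_force: [-0.2, -0.3, -0.7]
gripper_width: 0.005
```

```bash
python3 -c "
from h import *
s=get_state();print(s['time_s'],s['ee_pos'],s['wrist_force'])
im=capture('scene'); w=capture('wrist')
cv2.imwrite('pics/f.png',np.vstack([cv2.resize(im[110:370,190:490],(460,400)),cv2.resize(w[:260],(460,187))]))
"
```

```text
25.15 [599.55028477  66.20441486 233.47396651] [-0.16355756 -0.31327712 -0.67169708]
```

View pics/f.png

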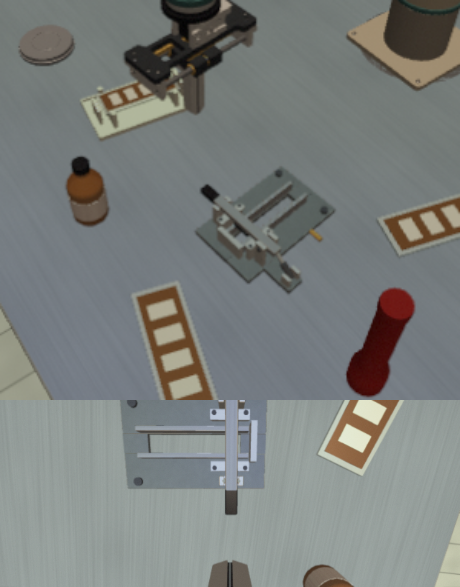

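Bar is shut in its catch, the plate is in the tray, and the bystanders are in place.

```bash
python3 -c "
from cell import *
print(close_job())"
```

```text
the job is handed in; nothing more can be done
None
```

The plate is out of its holder and in the white tray, the empty clamp bar is shut in its catch, and the job is handed in at about 25 s of the 72 s allowed.

- **Bar up:** I pinched the grip end and swung the bar up its arc until it stayed up by itself, which the scene picture showed.
- **Plate out:** I drew the plate about 75 mm straight out along the holder, with under 5 N on the wrist, and lifted it only once it was clear of the strips.
- **Plate down:** I lowered it onto the tray ribs until contact (about 7 N), then released it. The wrist and scene pictures showed it flat between the ears and end stops.
- **Bar shut:** I swung the bar back down and pressed on its grip end. It held firm at about 13 N with its top about 58.4 mm high, matching the −0.02 rad expected with no plate.

The final pictures showed the holder empty, the bar down through its fork, the torch, bottle and wafer case standing, and the gripper touching nothing. In that scene view the gripper partly hid the tray; the clear view of the seated plate is from just after its release.

Two readings did not agree fully:
- The top and wrist cameras differed by about 2 mm on where the tray lies along its length. I took a position nearer the wrist camera's reading, within the 5.5 mm end clearance.
- The grip pulled along the bar with up to about 12 N as the bar closed.

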